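Sweep the heel pieces into the counting tray's trough and shut its lid

TASK

On the counting tray, sweep all five rubber heel pieces along the table and over its open right-hand edge into the trough with the fingertips, then tip the trough's lid over and shut it fully, so that none can spill when the tray is carried. Push things only, never pick anything up; leave the wax stick lying on the table of the tray, and do not disturb the tin, bottle, spool and brush beside it.

Things in the scene. Friction and masses are not known exactly. Their poses are not given: they have to be found in the camera images.
- counting_tray: grey steel counting tray, 184 (x) by 272 (y) by 54 mm high, fixed on the bench. Origin: centre of its footprint on the bench; +y runs along it from the trough (-y end, the robot's right) to the table's closed end, +x across it, away from the robot. At y = -69 mm the flat table ends in an open edge that drops straight into the trough; see table_centre and trough_floor.
- lid_leaf (a joint): hinge of the trough's aluminium lid (170 x 75 x 3 mm, 70 g), its line along the tray's x at y = -138.5 mm, 48.5 mm above the bench, on the trough's outer edge. 0 = shut, level over the trough, free edge lapping 5 mm over the table; grows as it lifts; 1.57 upright; stops at 2.05, leaning away from the table. Stiff: stays put above about 1.1 rad, drops shut below that.
- lid_free_edge (a point): middle of the lid's free edge, 74.5 mm from the hinge line; x along the edge, y away from the hinge, z out of the lid's upper face.
- table_centre (a point): centre of the flat bare-steel table of the tray, 46 mm above the bench; axes as the tray's. The table reaches 88 mm either way in x and 100 mm either way in y; walls 4 mm thick rise 8 mm above it on three sides, its -y edge is open.
- trough_floor (a point): centre of the trough's floor, 7 mm above the bench; axes as the tray's. The trough is 63 mm wide in y and 176 mm long in x; its outer wall is 46 mm high, its end walls 54 mm.
- heel_piece_a: black rubber heel top piece A, a D-shaped slab 36 mm wide, 34 mm long, 8 mm thick, 14 g, lying flat on the tray's table among its like; all five are alike. Origin: centre of its underside; z up out of its upper face (nail heads show there), x across the 36 mm width, +y towards the straight edge.
- heel_piece_b: black rubber heel top piece B, a D-shaped slab 36 mm wide, 34 mm long, 8 mm thick, 14 g, lying flat on the tray's table among its like; all five are alike. Origin: centre of its underside; z up out of its upper face (nail heads show there), x across the 36 mm width, +y towards the straight edge.
- heel_piece_c: black rubber heel top piece C, a D-shaped slab 36 mm wide, 34 mm long, 8 mm thick, 14 g, lying flat on the tray's table among its like; all five are alike. Origin: centre of its underside; z up out of its upper face (nail heads show there), x across the 36 mm width, +y towards the straight edge.
- heel_piece_d: black rubber heel top piece D, a D-shaped slab 36 mm wide, 34 mm long, 8 mm thick, 14 g, lying flat on the tray's table among its like; all five are alike. Origin: centre of its underside; z up out of its upper face (nail heads show there), x across the 36 mm width, +y towards the straight edge.
- heel_piece_e: black rubber heel top piece E, a D-shaped slab 36 mm wide, 34 mm long, 8 mm thick, 14 g, lying flat on the tray's table among its like; all five are alike. Origin: centre of its underside; z up out of its upper face (nail heads show there), x across the 36 mm width, +y towards the straight edge.
- wax_stick: heel wax stick, a bar 22 x 75 x 18 mm, half cream and half black, 50 g, lying on the tray's table. Origin: centre of its underside; y along its length, z up.
- polish_tin: round tin of shoe polish, 73 mm across, 22 mm high, on the bench right of the tray. Origin: centre of its underside.
- dye_bottle: small brown dye bottle, 42 mm across, 92 mm tall, standing on the bench to the right beyond the tin. Origin: centre of its underside.
- thread_spool: wooden thread spool, 44 mm across, 50 mm tall, standing on the bench to the right of the tray, nearer the robot. Origin: centre of its underside.
- shoe_brush: wooden shoe brush 53 x 165 x 56 mm lying on the bench to the left of the tray. Origin: centre of its underside, y along its length.

How it is judged:
By the outcome, as a careful person would: the job done as asked, in the order asked, and still so for the second after the job is handed in, with the robot touching nothing.
It also fails if it takes over 51 s, if anything falls off the work surface, if the arm or the gripper's body presses on something with over 40 N, if the wrist force passes 120 N, or if a joint passes its speed limit or range.

ROBOT

A 6-joint arm with a two-finger parallel gripper is mounted at the origin on a cart in front of the work surface, level with it; the furniture and walls round the work are solid. World frame = base frame: x ahead of the robot, y to its left, z up, the work surface at z = 0. Lengths are in m, angles in rad, forces in N, time in s.
With the tool pointing down it reaches from about 0.225 to 0.875 m from the base axis. Payload 3.4 kg.
Tool frame: the origin (TCP) lies between the finger pads; the fingertips stand 19 mm ahead of it and the grasp point (between the pads) is the TCP; z points along the fingers, y is the line along which they close (so a half turn about z gives the same grasp; the last joint's range is limited). The gripper opens to 85 mm and grips with 20 to 120 N. Pads are 22 mm wide; open, the fingers measure 114 mm over their backs; the gripper's body (76 mm by 85 mm) begins 54 mm behind the grasp point. The pads swing forward as they close: fully open they stand 13 mm farther back than shut.
Start: joints at [-1.468, 0.276, 1.505, -0, 1.361, -0.121], TCP at [0.128, -0.561, 0.25] pointing down, gripper open.
Joint ranges: [-2.89, 2.89], [-0.75, 2.08], [0.22, 2.7], [-1.18, 4.32], [0.11, 2.71], [-2.7, 2.7]. Speed limits (rad/s): [2.57, 2.57, 3.14, 3.14, 3.14, 3.14].

INTERFACE

Orientations are given as a unit quaternion [w, x, y, z].
In Python, from rig import get_state, imaging, ticket gives the robot as it stands. The module is installed in compiled form; this text tells all that it offers.
- The arm moves only by the shell command python3 -m inch 'ROWS' [FORCE]. ROWS is JSON, a list of rows, each an object with "claw": the opening, from -1 (shut) to 1 (fully open); "travel": the shift along the world's x, y, z in units of 200 mm (1.0 is 200 mm), a list of three; "turn": the turn about the world's z in units of 180 degrees (1.0 is 180 degrees). A call has 1 to 5 rows; each row is the pose to reach, as a shift and turn from the pose commanded when the call began, turning the shorter way round; what a row does not reach only later rows make up. A row lasts 1/10 s, in which the tool goes at most 50 mm and 8.59 degrees, less where a joint would pass 70% of its speed; a pose out of reach is approached as far as the arm can. A call with a number of a shift or a turn outside -1 to 1 is refused whole. A call with a gripper value outside its range is refused whole. The fingers move at their own pace and stop on an object; FORCE is the grip in N (left out, the last holds). Time passes only in rows, so rows that repeat a pose let the fingers close. It gives the time, the measured TCP pose, the force, the opening and the grip force at its end, in the units of the state.
- get_state(): the state, without advancing time (a new reading comes with each control period).
- imaging.get_image(name): name is "scene" or "side" or "wrist"; returns the picture (420x560x3 uint8, red, green, blue); there is no depth.
- imaging.camera_params(name): a dict with "camera_matrix" (3x3 intrinsics, pixels), "cam_to_world" (4x4, takes a point from camera to world coordinates); the wrist camera has in their place "T_tool_cam" (4x4, takes a point from camera to tool coordinates, whose origin is the TCP and whose axes are the flange's). Camera axes: x right, y down, z forward; pixel columns grow to the right and rows downward; lengths in m; the calibration is good to about 2 mm. A picture is of the moment at which its call begins: read the wrist's pose just before it. camera_params takes no time and is no camera call.
- ticket.sign_off(): hands the job in; it is judged then, once.
The state is a dict: "clock": time; "qpos": joint angles; "qd": joint speeds; "effort": joint torques, N m; "position": TCP position; "ee_rot": TCP orientation; "contact_force": force on the tool from outside, world axes, zero at the start; "moment": the same for the moment, N m; "width": finger opening in m; "gripper_force": force on a finger pad.
Only numpy, scipy, OpenCV 4.12 (cv2) and the standard library are available. Lean on these libraries where they do the work, as an engineer would, in place of code of your own. Each camera call takes 0.05 s, during which the arm holds its last target. There are 200 camera calls.

## Working session

There is one attempt and no reset: what is moved stays moved. The work goes in short steps, Python scripts to look and compute and a shell command to move; the robot and the scene stay as the last step left them, time stands still between calls to the robot, and variables do not carry over. Pictures are saved under pics/ and viewed, at most 10 in all, crops included, and the job is handed in when it is done.

```bash
mkdir -p pics; python3 - <<'E'
from rig import get_state, imaging
import cv2,numpy as np
s=get_state();print(s)
a=[]
for n in("scene","side"):
    im=imaging.get_image(n);cv2.imwrite(f"pics/{n}0.png",im[:,:,::-1])
    p=imaging.camera_params(n);print(n,np.round(p["camera_matrix"],1).tolist(),np.round(p["cam_to_world"],3).tolist())
print(imaging.camera_params("wrist"))
E
```

```text
{'clock': 0.0, 'qpos': array([-1.46800121e+00,  2.76575584e-01,  1.50615943e+00,  2.76348692e-07,
        1.36067774e+00, -1.20957272e-01]), 'qd': array([-0.00210246, -0.00048154, -0.00130598,  0.00139784,  0.00095173,
        0.00082267]), 'effort': array([ 1.20417313e-03, -4.16777158e+01, -2.45809829e+01, -4.94683616e-05,
        1.11404329e-02, -6.80966707e-06]), 'position': array([ 0.12755372, -0.56015943,  0.24944026]), 'ee_rot': array([-9.10014393e-04,  9.93747975e-01,  1.11642889e-01,  8.39925118e-06]), 'contact_force': array([ 0.10006591, -0.88836717, -1.16347788]), 'moment': array([-0.00355218, -0.04581983, -0.00023491]), 'gripper_force': 0.0, 'width': 0.08517159140431432}
scene [[500.7, 0.0, 289.7], [0.0, 500.7, 205.6], [0.0, 0.0, 1.0]] [[-0.456, -0.489, 0.743, -0.424], [-0.89, 0.25, -0.382, 0.438], [0.001, -0.836, -0.549, 0.76], [0.0, 0.0, 0.0, 1.0]]
side [[530.3, 0.0, 282.7], [0.0, 530.3, 201.2], [0.0, 0.0, 1.0]] [[-0.917, -0.219, 0.332, 0.016], [-0.398, 0.481, -0.781, 1.149], [0.011, -0.849, -0.528, 0.861], [0.0, 0.0, 0.0, 1.0]]
{'camera_matrix': array([[370.80963218,   0.        , 274.29071165],
       [  0.        , 370.80963218, 207.7121513 ],
       [  0.        ,   0.        ,   1.        ]]), 'T_tool_cam': array([[ 1.08199680e-03, -9.58144731e-01, -2.86282209e-01,
         7.24970467e-02],
       [ 9.99999389e-01,  9.71349738e-04,  5.28508243e-04,
        -4.28495966e-05],
       [-2.28307240e-04, -2.86282606e-01,  9.58145197e-01,
        -1.24836047e-01],
       [ 0.00000000e+00,  0.00000000e+00,  0.00000000e+00,
         1.00000000e+00]])}
```

View pics/scene0.png

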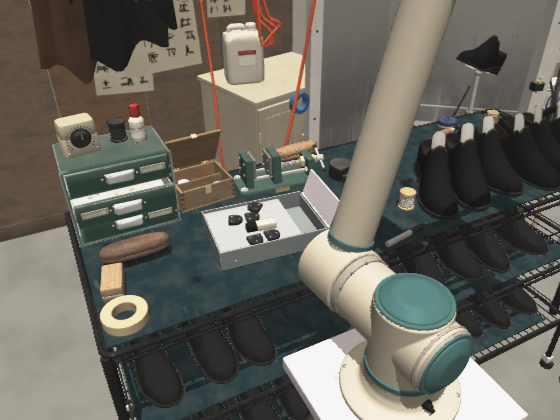

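View pics/side0.png

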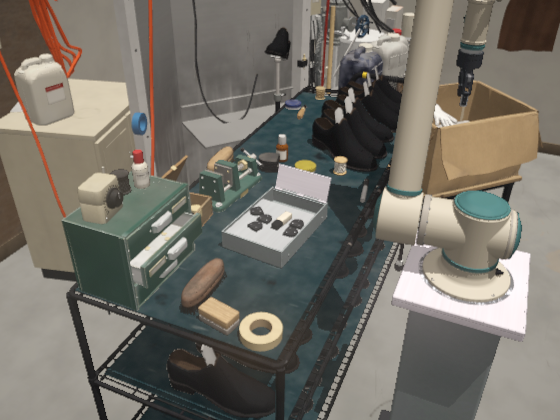

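The scene view shows the tray around (265,230) with the lid up on the right at (320,200). The side view shows the tray around (275,225), with the heel pieces and the wax at (255-300, 210-235). I'll enlarge both.

```bash
python3 - <<'E'
import cv2,numpy as np
a=cv2.imread("pics/scene0.png")[165:275,195:345];b=cv2.imread("pics/side0.png")[155:265,210:345]
f=lambda x:cv2.resize(x,None,fx=5,fy=5,interpolation=cv2.INTER_CUBIC)
cv2.imwrite("pics/a.png",f(a));cv2.imwrite("pics/b.png",f(b))
E
```

```text
(no output)
```

View pics/a.png

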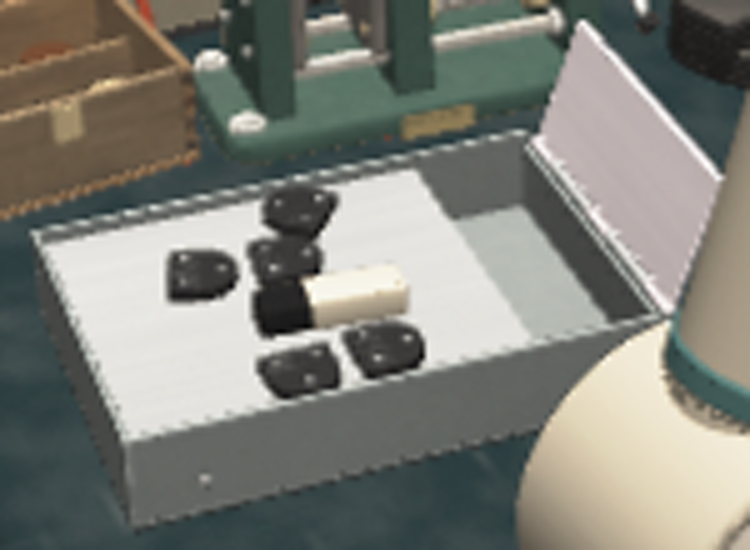

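View pics/b.png

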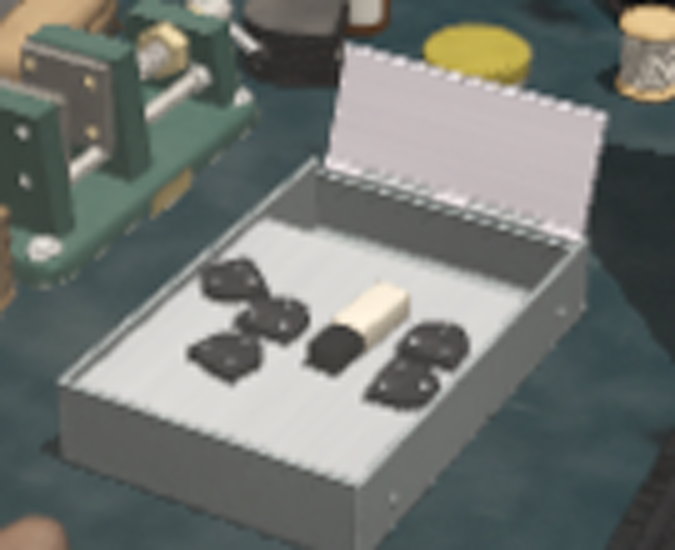

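The crops show the tray rim corners: scene (35,233), (128,440), (525,132); side (62,382), (358,488), (585,240), (315,160). Three pieces lie on the far side, two on the near side, and the wax is between them, pointing at the trough with its cream end. Casting rays.

```bash
cat >h.py <<'E'
import numpy as np,cv2
from rig import get_state, imaging
from scipy.spatial.transform import Rotation as R
def cam(n,s=None):
    p=imaging.camera_params(n);K=p["camera_matrix"]
    if n!="wrist": return K,p["cam_to_world"]
    q=s["ee_rot"];T=np.eye(4);T[:3,:3]=R.from_quat([q[1],q[2],q[3],q[0]]).as_matrix();T[:3,3]=s["position"]
    return K,T@p["T_tool_cam"]
def cast(KT,uv,z):
    K,T=KT;uv=np.atleast_2d(uv);d=np.c_[uv,np.ones(len(uv))]@np.linalg.inv(K).T@T[:3,:3].T
    o=T[:3,3];return o+d*((z-o[2])/d[:,2])[:,None]
def proj(KT,P):
    K,T=KT;c=(np.atleast_2d(P)-T[:3,3])@T[:3,:3]@K.T;return c[:,:2]/c[:,2:]
E
python3 - <<'E'
from h import *
np.set_printoptions(precision=4,suppress=True)
sc=np.array([[35,233],[128,440],[670,318],[525,132]])/5+[195,165]
sd=np.array([[62,382],[358,488],[585,240],[315,160]])/5+[210,155]
A=cast(cam("scene"),sc,.054)[:,:2];B=cast(cam("side"),sd,.054)[:,:2]
for P in(A,B):
    # order: far-left, near-left, near-right, far-right
    print(P.tolist());print("sides",[np.linalg.norm(P[i]-P[(i+1)%4]).round(4) for i in range(4)])
P=B;c=P.mean(0);y=(P[0]+P[1]-P[2]-P[3]);print("c",c,A.mean(0),"yaw",[np.degrees(np.arctan2(*(q[0]+q[1]-q[2]-q[3])[::-1]))-90 for q in(A,B)])
hs=np.array([[300,207],[285,258],[203,273],[300,368],[388,347]])/5+[195,165]
hd=np.array([[233,278],[273,318],[228,355],[403,383],[435,343]])/5+[210,155]
print(cast(cam("scene"),hs,.052),cast(cam("side"),hd,.052))
E
```

```text
[[0.6086265247074454, 0.15668418937477135], [0.4306180939601642, 0.17368781265036792], [0.4000011429207346, -0.09100948292378597], [0.5816653840478578, -0.10916640940832945]]
sides [np.float64(0.1788), np.float64(0.2665), np.float64(0.1826), np.float64(0.2672)]
[[0.6088811485725454, 0.15899572845121612], [0.43018348999716977, 0.1787830079256162], [0.4044083571208144, -0.08842529509137487], [0.5828287743932277, -0.10691495049023447]]
sides [np.float64(0.1798), np.float64(0.2684), np.float64(0.1794), np.float64(0.2672)]
c [0.5066 0.0356] [0.5052 0.0325] yaw [np.float64(-6.193824962934968), np.float64(-5.552597859488472)]
[[0.5724 0.0269 0.052 ]
 [0.5335 0.0522 0.052 ]
 [0.54   0.0935 0.052 ]
 [0.4469 0.0823 0.052 ]
 [0.4431 0.0385 0.052 ]] [[0.5722 0.0283 0.052 ]
 [0.5346 0.0556 0.052 ]
 [0.5415 0.0979 0.052 ]
 [0.4458 0.0832 0.052 ]
 [0.4445 0.0415 0.052 ]]
```

```bash

python3 -m inch '[{"claw":-0.76,"travel":[0.62,0.985,0],"turn":0.132},{"claw":-0.76,"travel":[0.62,0.985,0],"turn":0.132},{"claw":-0.76,"travel":[0.62,0.985,0],"turn":0.132},{"claw":-0.76,"travel":[0.62,0.985,0],"turn":0.132},{"claw":-0.76,"travel":[0.62,0.985,0],"turn":0.132}]'
python3 -m inch '[{"claw":-0.76,"travel":[0.62,0.985,0],"turn":0.132},{"claw":-0.76,"travel":[0.62,0.985,0],"turn":0.132},{"claw":-0.76,"travel":[0.62,0.985,0],"turn":0.132},{"claw":-0.76,"travel":[0.62,0.985,0],"turn":0.132},{"claw":-0.76,"travel":[0.62,0.985,0],"turn":0.132}]'
python3 -m inch '[{"claw":-0.76,"travel":[0.62,0.985,0],"turn":0.132},{"claw":-0.76,"travel":[0.62,0.985,0],"turn":0.132},{"claw":-0.76,"travel":[0.62,0.985,0],"turn":0.132},{"claw":-0.76,"travel":[0.62,0.985,0],"turn":0.132},{"claw":-0.76,"travel":[0.62,0.985,0],"turn":0.132}]'
python3 -c "
from h import *
import pickle
s=get_state();im=imaging.get_image('wrist');cv2.imwrite('pics/w1.png',im[:,:,::-1]);pickle.dump((s,im),open('w1.pkl','wb'));print(s['position'],s['ee_rot'],s['width'],s['contact_force'],s['clock'])"
```

```text
clock: 0.6
position: [0.2524, -0.3603, 0.25]
ee_rot: [-0.001, 0.949, 0.314, 0.0]
contact_force: [0.5, -0.4, -1.6]
width: 0.0121
gripper_force: 0.0
clock: 1.1
position: [0.3763, -0.1637, 0.2502]
ee_rot: [-0.0, 0.864, 0.503, 0.0]
contact_force: [0.5, -0.9, -0.0]
width: 0.0105
gripper_force: 0.0
clock: 1.6
position: [0.5007, 0.0333, 0.25]
ee_rot: [-0.0, 0.742, 0.671, 0.0]
contact_force: [-0.3, -0.9, 0.1]
width: 0.0099
gripper_force: 0.0
[0.50071701 0.03333343 0.24998112] [-2.45050638e-04  7.41768600e-01  6.70655744e-01  3.95693031e-04] 0.009883659735557508 [-0.30424284 -0.85268104  0.05399422] 1.6
```

View pics/w1.png

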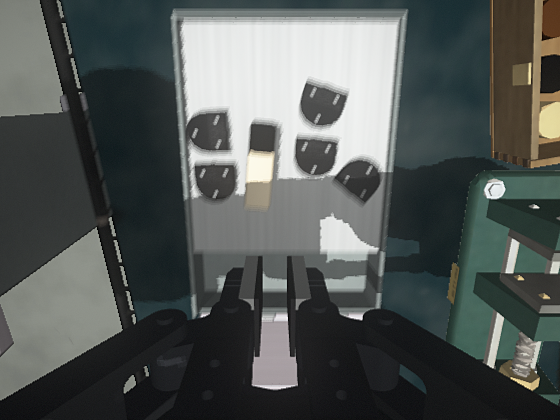

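The wrist view shows the pieces near (209,132), (215,182), (324,103), (316,156) and (358,180), the wax running from (262,125) to (257,207), the rim's back corners at (173,12) and (407,12), and the table edge at row ~252.

```bash
cat >>h.py <<'E'
YAW=np.radians(-5.9);C=np.array([.506,.034])
Rt=np.array([[np.cos(YAW),-np.sin(YAW)],[np.sin(YAW),np.cos(YAW)]])
def totray(P): return (np.atleast_2d(P)[:,:2]-C)@Rt
def toworld(p): return np.atleast_2d(p)@Rt.T+C
E
python3 - <<'E'
from h import *
import pickle
np.set_printoptions(precision=4,suppress=True)
s,im=pickle.load(open('w1.pkl','rb'));k=cam('wrist',s)
print('rim',totray(cast(k,[[173,12],[407,12]],.054)),'edge',totray(cast(k,[[192,252],[383,252]],.046)))
m=(im.max(2)<75).astype(np.uint8);m[:, :185]=0;m[:,385:]=0;m[215:]=0;m[:60]=0
m=cv2.morphologyEx(m,cv2.MORPH_OPEN,np.ones((5,5)))
for c in cv2.findContours(m,0,2)[0]:
    a=cv2.contourArea(c)
    if a<200: continue
    P=totray(cast(k,c[:,0,:],.054));print(a,'mid',(P.min(0)+P.max(0))/2,'min',P.min(0),'max',P.max(0))
print('wax',totray(cast(k,[[252,125],[276,125],[272,209],[246,207]],.064)))
q=s['ee_rot'];X=R.from_quat([q[1],q[2],q[3],q[0]]).as_matrix();print(np.degrees(np.arctan2(X[1,0],X[0,0])), totray(s['position']))
E
```

```text
rim [[-0.085   0.1349]
 [ 0.0976  0.1356]] edge [[-0.0842 -0.0711]
 [ 0.0991 -0.0705]]
841.5 mid [-0.0574 -0.0012] min [-0.074  -0.0162] max [-0.0409  0.0137]
919.5 mid [0.0685 0.0019] min [ 0.0497 -0.0148] max [0.0873 0.0186]
405.5 mid [0.0303 0.0153] min [0.0151 0.0078] max [0.0456 0.0228]
547.0 mid [-0.0162  0.0383] min [-0.0265  0.0278] max [-0.0058  0.0489]
509.0 mid [-0.0696  0.0427] min [-0.0809  0.0285] max [-0.0582  0.057 ]
wax [[-0.0239  0.0496]
 [-0.0042  0.0496]
 [-0.0074 -0.0223]
 [-0.0301 -0.0206]]
84.23540692152868 [[-0.0052 -0.0012]]
```

```bash

python3 -m inch '[{"claw":-1,"travel":[-0.215,0.533,0],"turn":0},{"claw":-1,"travel":[-0.215,0.533,0],"turn":0},{"claw":-1,"travel":[-0.215,0.533,-0.2],"turn":0},{"claw":-1,"travel":[-0.215,0.533,-0.45],"turn":0},{"claw":-1,"travel":[-0.215,0.533,-0.7],"turn":0}]'
python3 -m inch '[{"claw":-1,"travel":[0,0,-0.15],"turn":0},{"claw":-1,"travel":[0,0,-0.15],"turn":0},{"claw":-1,"travel":[0,0,-0.15],"turn":0}]'
python3 -c "
from h import *
import pickle
s=get_state();im=imaging.get_image('wrist');cv2.imwrite('pics/w2.png',im[:,:,::-1]);pickle.dump((s,im),open('w2.pkl','wb'))"
```

```text
clock: 2.15
position: [0.4565, 0.1376, 0.1095]
ee_rot: [0.001, 0.742, 0.671, 0.001]
contact_force: [1.3, 0.6, -1.0]
width: 0.0
gripper_force: 0.0
clock: 2.45
position: [0.4568, 0.1368, 0.0805]
ee_rot: [-0.0, 0.743, 0.67, -0.0]
contact_force: [-0.1, -0.1, 0.3]
width: -0.0
gripper_force: 0.0
```

View pics/w2.png

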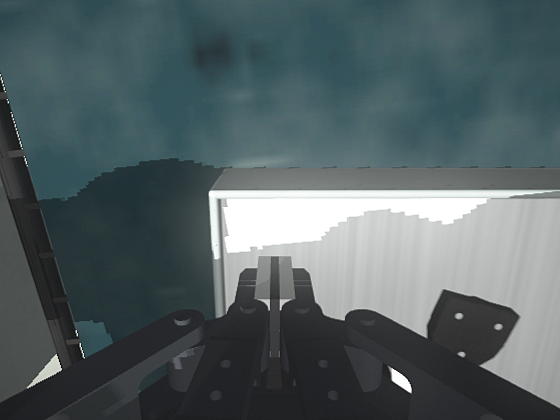

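The fingertips sit at columns 257-292, with the tray's closed-end corner at rim (210,191) and the inner table corner at (224,199).

```bash
python3 - <<'E'
from h import *
import pickle
np.set_printoptions(precision=4,suppress=True)
s,im=pickle.load(open('w2.pkl','rb'));k=cam('wrist',s)
print('rim should be -.092,.136',totray(cast(k,[210,191],.054)),'inner -.088 .132',totray(cast(k,[[224,199]],.046)),'tcp',totray(s['position']),s['position'])
p=s['position'];q=s['ee_rot'];M=R.from_quat([q[1],q[2],q[3],q[0]]).as_matrix()
for dy in(-.0145,0,.0145):
  for dx in (-.011,.011): print(dy,dx,proj(k,p+M@[dx,dy,.019]))
E
```

```text
rim should be -.092,.136 [[-0.0868  0.132 ]] inner -.088 .132 [[-0.0822  0.1263]] tcp [[-0.0595  0.0972]] [0.4568 0.1368 0.0805]
-0.0145 -0.011 [[241.556 297.172]]
-0.0145 0.011 [[240.2872 250.5225]]
0 -0.011 [[274.7908 297.2095]]
0 0.011 [[274.8679 250.5616]]
0.0145 -0.011 [[308.0256 297.2471]]
0.0145 0.011 [[309.4486 250.6007]]
```

```bash
sed -i 's/C=np.array(\[.506,.034\])/C=np.array([.511,.031])/' h.py
python3 -m inch '[{"claw":-0.9,"travel":[-0.006,0,-0.045],"turn":0},{"claw":-0.9,"travel":[-0.006,0,-0.06],"turn":0},{"claw":-0.9,"travel":[-0.006,0,-0.06],"turn":0}]'
python3 -m inch '[{"claw":-0.9,"travel":[0,0,-0.01],"turn":0},{"claw":-0.9,"travel":[0,0,-0.01],"turn":0}]'
```

```text
clock: 2.8
position: [0.4554, 0.1369, 0.0686]
ee_rot: [0.0, 0.743, 0.67, 0.0]
contact_force: [0.8, -0.1, -0.1]
width: 0.0041
gripper_force: 0.0
clock: 3.0
position: [0.4555, 0.1369, 0.0664]
ee_rot: [0.0, 0.743, 0.67, 0.0]
contact_force: [0.3, 0.1, 0.5]
width: 0.0046
gripper_force: 0.0
```

```bash

python3 -m inch '[{"claw":-0.9,"travel":[-0.008,-0.08,0],"turn":0},{"claw":-0.9,"travel":[-0.016,-0.16,0],"turn":0},{"claw":-0.9,"travel":[-0.025,-0.24,0],"turn":0},{"claw":-0.9,"travel":[-0.033,-0.32,0],"turn":0},{"claw":-0.9,"travel":[-0.041,-0.4,0],"turn":0}]'
python3 -m inch '[{"claw":-0.9,"travel":[-0.008,-0.08,0],"turn":0},{"claw":-0.9,"travel":[-0.016,-0.16,0],"turn":0},{"claw":-0.9,"travel":[-0.025,-0.24,0],"turn":0},{"claw":-0.9,"travel":[-0.033,-0.32,0],"turn":0},{"claw":-0.9,"travel":[-0.041,-0.4,0],"turn":0}]'
python3 -m inch '[{"claw":-0.9,"travel":[-0.003,-0.04,0],"turn":0},{"claw":-0.9,"travel":[-0.004,-0.05,0],"turn":0},{"claw":-0.9,"travel":[-0.004,-0.05,0],"turn":0}]'
python3 -c "
from h import *
for n in('side','scene'):
  im=imaging.get_image(n);cv2.imwrite('pics/%s2.png'%n,im[:,:,::-1])
a=cv2.imread('pics/side2.png')[145:265,210:345];b=cv2.imread('pics/scene2.png')[155:275,195:325]
cv2.imwrite('pics/c2.png',cv2.resize(np.hstack([a,b]),None,fx=3,fy=3,interpolation=2))"
```

```text
clock: 3.5
position: [0.4472, 0.0563, 0.0665]
ee_rot: [0.0, 0.743, 0.67, 0.0]
contact_force: [-0.3, -0.5, 0.2]
width: 0.004
gripper_force: 0.1
clock: 4.0
position: [0.4391, -0.0237, 0.0665]
ee_rot: [0.0, 0.743, 0.67, 0.0]
contact_force: [0.2, 0.2, -0.2]
width: 0.0044
gripper_force: 0.0
clock: 4.3
position: [0.4383, -0.033, 0.0664]
ee_rot: [-0.0, 0.743, 0.67, 0.0]
contact_force: [-0.3, 0.3, -0.1]
width: 0.0041
gripper_force: 0.0
```

View pics/c2.png

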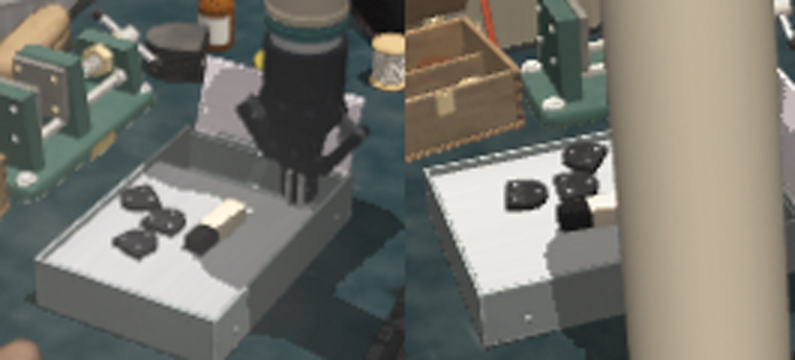

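```bash
python3 - <<'E'
from h import *
import pickle
np.set_printoptions(precision=4,suppress=True)
s,im=pickle.load(open('w1.pkl','rb'));k=cam('wrist',s)
print('C,B,A',totray(cast(k,[[324,103],[316,156],[358,180]],.054)),'C lr',totray(cast(k,[[300,100],[348,100]],.054)),'B lr',totray(cast(k,[[296,155],[337,155]],.054)),'A lr',totray(cast(k,[[334,183],[382,175]],.054)))
print('wax',totray(cast(k,[[252,125],[276,125],[272,209],[246,207]],.064)))
p=get_state()['position'];print(totray(p),p)
for t in([.065,.042],[.028,.1]): print(t,(toworld(t)-p[:2])/.2)
E
```

```text
C,B,A [[0.0304 0.0695]
 [0.0253 0.0252]
 [0.0632 0.0041]] C lr [[0.0104 0.0718]
 [0.0503 0.0719]] B lr [[0.008  0.026 ]
 [0.0435 0.0262]] A lr [[0.0421 0.0013]
 [0.084  0.0087]]
wax [[-0.0292  0.052 ]
 [-0.0095  0.0521]
 [-0.0127 -0.0199]
 [-0.0354 -0.0181]]
[[-0.0659 -0.0708]] [ 0.4382 -0.0326  0.0663]
[0.065, 0.042] [[0.7088 0.4936]]
[0.028, 0.1] [[0.5546 0.8011]]
```

```bash

python3 -m inch '[{"claw":-0.9,"travel":[0,0,0.25],"turn":0},{"claw":-0.9,"travel":[0.71,0.494,0.25],"turn":0},{"claw":-0.9,"travel":[0.71,0.494,0.25],"turn":0},{"claw":-0.9,"travel":[0.71,0.494,0.25],"turn":0},{"claw":-0.9,"travel":[0.71,0.494,0.25],"turn":0}]'
python3 -m inch '[{"claw":-0.9,"travel":[0,0,0],"turn":0},{"claw":-0.9,"travel":[0,0,-0.1],"turn":0},{"claw":-0.9,"travel":[0,0,-0.2],"turn":0},{"claw":-0.9,"travel":[0,0,-0.25],"turn":0},{"claw":-0.9,"travel":[0,0,-0.25],"turn":0}]'
python3 -c "
from h import *
p=get_state()['position'];print(totray(p),(toworld([.065,-.07])-p[:2])/.2)"
```

```text
clock: 4.9
position: [0.584, 0.0689, 0.1167]
ee_rot: [0.001, 0.742, 0.671, 0.002]
contact_force: [-1.1, -1.3, -0.3]
width: 0.0044
gripper_force: 0.0
clock: 5.4
position: [0.5787, 0.0656, 0.0661]
ee_rot: [-0.001, 0.743, 0.67, -0.001]
contact_force: [0.7, 0.5, -0.5]
width: 0.0046
gripper_force: 0.0
[[0.06381257 0.04139699]] [[-0.05134821 -0.55464482]]
```

```bash

python3 -m inch '[{"claw":-0.9,"travel":[-0.008,-0.08,0],"turn":0},{"claw":-0.9,"travel":[-0.016,-0.16,0],"turn":0},{"claw":-0.9,"travel":[-0.025,-0.24,0],"turn":0},{"claw":-0.9,"travel":[-0.033,-0.32,0],"turn":0},{"claw":-0.9,"travel":[-0.041,-0.4,0],"turn":0}]'
python3 -m inch '[{"claw":-0.9,"travel":[-0.008,-0.08,0],"turn":0},{"claw":-0.9,"travel":[-0.016,-0.155,0],"turn":0},{"claw":-0.9,"travel":[-0.016,-0.155,0],"turn":0}]'
python3 -c "
from h import *
p=get_state()['position'];print(totray(p),p,(toworld([.027,.108])-p[:2])/.2)"
```

```text
clock: 5.9
position: [0.5717, -0.0162, 0.0664]
ee_rot: [0.0, 0.743, 0.669, 0.0]
contact_force: [-0.2, 0.2, -0.2]
width: 0.0042
gripper_force: 0.1
clock: 6.2
position: [0.5688, -0.0475, 0.0663]
ee_rot: [0.0, 0.743, 0.669, -0.0]
contact_force: [0.4, 0.2, -0.4]
width: 0.0045
gripper_force: 0.0
[[ 0.06554494 -0.07218807]] [ 0.56877735 -0.04754321  0.06633971] [[-0.09909388  0.91597858]]
```

```bash

python3 -m inch '[{"claw":-0.9,"travel":[0,0,0.25],"turn":0},{"claw":-0.9,"travel":[-0.1,0.916,0.25],"turn":0},{"claw":-0.9,"travel":[-0.1,0.916,0.25],"turn":0},{"claw":-0.9,"travel":[-0.1,0.916,0.25],"turn":0},{"claw":-0.9,"travel":[-0.1,0.916,0.25],"turn":0}]'
python3 -m inch '[{"claw":-0.9,"travel":[0,0,0],"turn":0},{"claw":-0.9,"travel":[0,0,-0.1],"turn":0},{"claw":-0.9,"travel":[0,0,-0.2],"turn":0},{"claw":-0.9,"travel":[0,0,-0.2],"turn":0}]'
python3 -c "
from h import *
s=get_state();p=s['position'];im=imaging.get_image('side')[145:265,210:345];w=imaging.get_image('scene')[155:275,195:325]
cv2.imwrite('pics/c3.png',cv2.resize(np.hstack([im,w])[:,:,::-1],None,fx=3,fy=3,interpolation=2));print(totray(p),p,(toworld([.027,.108])-p[:2])/.2)"
```

```text
clock: 6.7
position: [0.5479, 0.1411, 0.1165]
ee_rot: [-0.001, 0.742, 0.67, 0.0]
contact_force: [-0.8, -0.2, -0.8]
width: 0.0045
gripper_force: 0.0
clock: 7.1
position: [0.5467, 0.1374, 0.074]
ee_rot: [-0.002, 0.742, 0.67, -0.002]
contact_force: [-0.3, -0.4, -0.5]
width: 0.0044
gripper_force: 0.0
[[0.02454713 0.10951827]] [0.54667476 0.13741488 0.07397326] [[ 0.01141907 -0.00881185]]
```

View pics/c3.png

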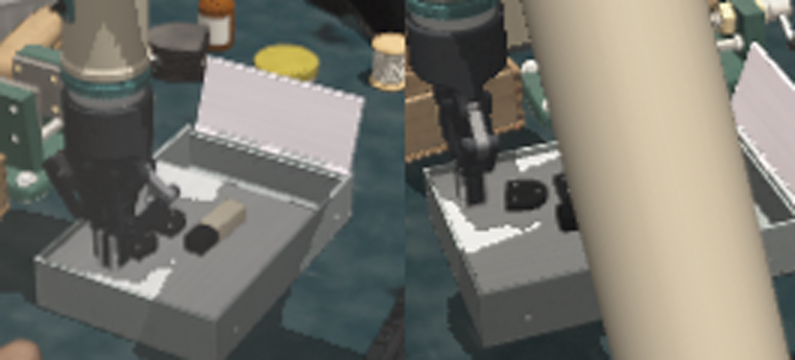

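The view shows the fingers standing behind C, with A gone from the table and the wax undisturbed. Next I'll lower and sweep B and C.

```bash

python3 -m inch '[{"claw":-0.9,"travel":[0.022,-0.002,-0.01],"turn":0},{"claw":-0.9,"travel":[0.022,-0.002,-0.05],"turn":0},{"claw":-0.9,"travel":[0.022,-0.002,-0.05],"turn":0}]'
python3 -m inch '[{"claw":-0.9,"travel":[-0.008,-0.08,0],"turn":0},{"claw":-0.9,"travel":[-0.016,-0.16,0],"turn":0},{"claw":-0.9,"travel":[-0.025,-0.24,0],"turn":0},{"claw":-0.9,"travel":[-0.033,-0.32,0],"turn":0},{"claw":-0.9,"travel":[-0.041,-0.4,0],"turn":0}]'
python3 -c "
from h import *
s=get_state();p=s['position'];im=imaging.get_image('side')[145:265,210:345]
cv2.imwrite('pics/c4.png',cv2.resize(im[:,:,::-1],None,fx=5,fy=5,interpolation=2));print(totray(p),p)"
```

```text
clock: 7.5
position: [0.553, 0.1372, 0.0658]
ee_rot: [-0.0, 0.743, 0.67, -0.0]
contact_force: [-0.8, -0.6, 0.5]
width: 0.0045
gripper_force: 0.0
clock: 8.0
position: [0.5448, 0.0556, 0.0665]
ee_rot: [0.0, 0.743, 0.669, 0.0]
contact_force: [0.2, 0.3, -0.0]
width: 0.0044
gripper_force: 0.1
[[0.03104288 0.02798775]] [0.54475537 0.05564852 0.06647361]
```

View pics/c4.png

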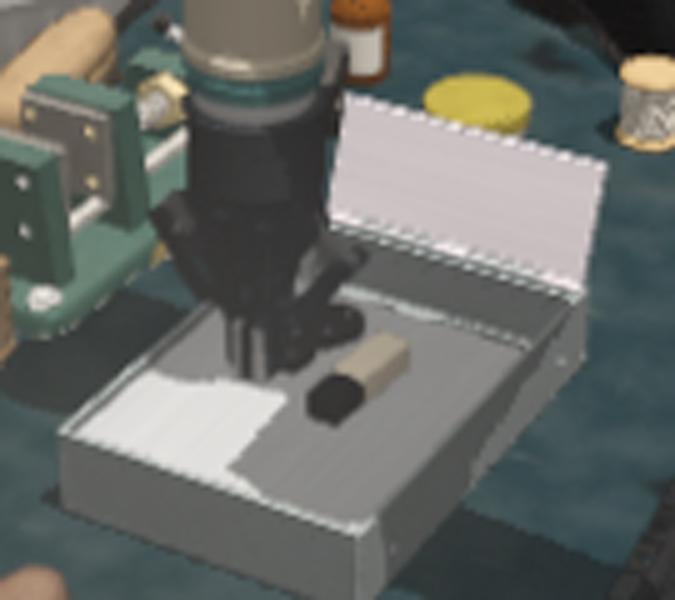

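The pieces are moving in front of the fingers, clear of the wax but to its side of my line. I'll back off, shift 6 mm toward the wax and push on, so they stay centred.

```bash

python3 -m inch '[{"claw":-0.9,"travel":[0.005,0.045,0],"turn":0},{"claw":-0.9,"travel":[-0.025,0.045,0],"turn":0},{"claw":-0.9,"travel":[-0.03,0,0],"turn":0},{"claw":-0.9,"travel":[-0.038,-0.08,0],"turn":0},{"claw":-0.9,"travel":[-0.046,-0.16,0],"turn":0}]'
python3 -m inch '[{"claw":-0.9,"travel":[-0.008,-0.08,0],"turn":0},{"claw":-0.9,"travel":[-0.016,-0.16,0],"turn":0},{"claw":-0.9,"travel":[-0.025,-0.24,0],"turn":0},{"claw":-0.9,"travel":[-0.033,-0.32,0],"turn":0},{"claw":-0.9,"travel":[-0.036,-0.35,0],"turn":0}]'
python3 -m inch '[{"claw":-0.9,"travel":[0,0,0],"turn":0},{"claw":-0.9,"travel":[0,0,0.2],"turn":0},{"claw":-0.9,"travel":[0.05,0.3,0.45],"turn":0},{"claw":-0.9,"travel":[0.05,0.5,0.7],"turn":0},{"claw":-0.9,"travel":[0.05,0.7,0.8],"turn":0}]'
python3 -m inch '[{"claw":-1,"travel":[0,0,0],"turn":0},{"claw":-1,"travel":[0,0,0],"turn":0}]'
python3 -c "
from h import *
import pickle
s=get_state();p=s['position'];im=imaging.get_image('side')[145:265,210:345];w=imaging.get_image('wrist');pickle.dump((s,w),open('w3.pkl','wb'))
im=cv2.resize(im,None,fx=3,fy=3,interpolation=2);w=cv2.resize(w,None,fx=.7,fy=.7);w=np.vstack([w,np.zeros((360-w.shape[0],w.shape[1],3),np.uint8)])
cv2.imwrite('pics/c5.png',np.hstack([im,w])[:,:,::-1]);print(totray(p),p)"
```

```text
clock: 8.55
position: [0.5356, 0.0248, 0.0663]
ee_rot: [0.0, 0.742, 0.67, -0.0]
contact_force: [0.3, 0.8, 0.5]
width: 0.0044
gripper_force: 0.1
clock: 9.05
position: [0.5284, -0.0465, 0.0663]
ee_rot: [0.0, 0.743, 0.669, -0.0]
contact_force: [-0.8, 0.8, -0.3]
width: 0.0041
gripper_force: 0.0
clock: 9.55
position: [0.5384, 0.0683, 0.2072]
ee_rot: [0.001, 0.743, 0.669, 0.001]
contact_force: [2.3, 1.3, -0.3]
width: 0.004
gripper_force: 0.0
clock: 9.75
position: [0.5379, 0.0684, 0.2057]
ee_rot: [0.001, 0.742, 0.671, 0.0]
contact_force: [-0.5, -0.2, -0.7]
width: 0.0
gripper_force: 0.0
[[0.022869   0.03995059]] [0.53785448 0.06838821 0.2057008 ]
```

View pics/c5.png

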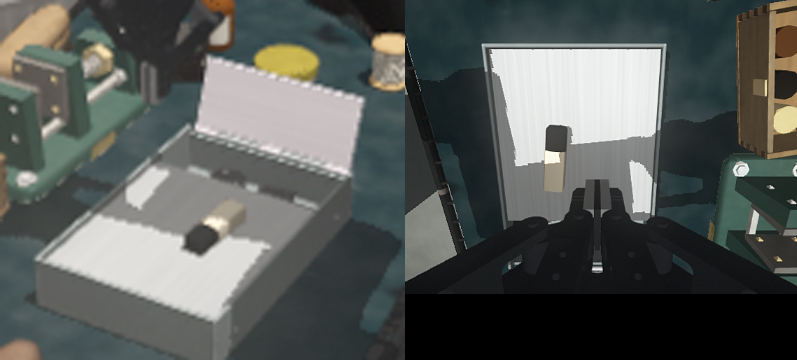

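That picture shows the table clear except for the wax stick, and all five pieces off the table's open edge. Picture views are used up, so I check by numbers from here. Next I measure the lid and the neighbours, then go behind the lid.

```bash

python3 -m inch '[{"claw":-1,"travel":[-0.12,-0.63,0],"turn":0},{"claw":-1,"travel":[-0.12,-0.63,0],"turn":0},{"claw":-1,"travel":[-0.12,-0.63,0],"turn":0}]'
python3 -m inch '[{"claw":-1,"travel":[-0.12,-0.63,0],"turn":0},{"claw":-1,"travel":[-0.12,-0.63,0],"turn":0},{"claw":-1,"travel":[-0.12,-0.63,0],"turn":0},{"claw":-1,"travel":[-0.12,-0.63,0],"turn":0}]'
python3 - <<'E'
from h import *
np.set_printoptions(precision=4,suppress=True)
k=cam('side')
# lid top corners: solve angle so that the two corners' y along tray match L=.0745 arc
uv=np.array([[345,43],[605,115]])/5+[210,155]
from scipy.optimize import least_squares
f=lambda a:(proj(k,[[*toworld([sx,-.1385+.0745*np.cos(a[0])])[0],.0485+.0745*np.sin(a[0])] for sx in(.085,-.085)])-uv).ravel()
r=least_squares(f,[1.8]);print('lid',r.x,r.fun)
print('tin',totray(cast(k,np.array([478,48])/5+[210,155],.022)),'bottle base',totray(cast(k,[282,160],0)),'spool top',totray(cast(k,np.array([653,22])/5+[210,155],.05)))
p=get_state()['position'];print(totray(p),p,(toworld([0,-.215])-p[:2])/.2)
E
```

```text
clock: 10.15
position: [0.512, -0.0623, 0.2034]
ee_rot: [-0.001, 0.743, 0.669, -0.002]
contact_force: [0.1, 0.2, 0.2]
width: -0.0002
gripper_force: 0.0
clock: 10.55
position: [0.4881, -0.1893, 0.2034]
ee_rot: [-0.001, 0.745, 0.667, -0.001]
contact_force: [-0.2, 0.8, 0.3]
width: 0.0002
gripper_force: 0.0
lid [1.9344] [ 0.1228 -0.1593 -0.271  -0.4461]
tin [[ 0.0934 -0.3616]] bottle base [[ 0.199  -0.3874]] spool top [[-0.0134 -0.406 ]]
[[-0.0001 -0.2215]] [ 0.4881 -0.1893  0.2034] [[0.004  0.0321]]
```

```bash

python3 -m inch '[{"claw":-1,"travel":[0,0,-0.22],"turn":0},{"claw":-1,"travel":[0,0,-0.43],"turn":0},{"claw":-1,"travel":[0.01,0.1,-0.43],"turn":0},{"claw":-1,"travel":[0.015,0.15,-0.43],"turn":0},{"claw":-1,"travel":[0.02,0.2,-0.43],"turn":0}]'
python3 -m inch '[{"claw":-1,"travel":[0.005,0.05,0],"turn":0},{"claw":-1,"travel":[0.01,0.1,0],"turn":0},{"claw":-1,"travel":[0.015,0.15,0],"turn":0},{"claw":-1,"travel":[0.02,0.2,0],"turn":0},{"claw":-1,"travel":[0.025,0.25,0],"turn":0}]'
python3 -c "
from h import *
p=get_state()['position'];print(totray(p))"
```

```text
clock: 11.05
position: [0.4939, -0.1442, 0.1188]
ee_rot: [-0.0, 0.743, 0.67, -0.0]
contact_force: [-0.0, -0.2, -0.1]
width: 0.0004
gripper_force: 0.2
clock: 11.55
position: [0.4991, -0.0939, 0.1193]
ee_rot: [0.0, 0.743, 0.67, 0.0]
contact_force: [0.1, -0.1, 0.6]
width: -0.0005
gripper_force: 0.0
[[ 0.00096335 -0.12550314]]
```

```bash

python3 -m inch '[{"claw":-1,"travel":[0.005,0.05,0],"turn":0},{"claw":-1,"travel":[0.01,0.1,0],"turn":0},{"claw":-1,"travel":[0.015,0.15,0],"turn":0},{"claw":-1,"travel":[0.018,0.18,0],"turn":0},{"claw":-1,"travel":[0.018,0.18,0],"turn":0}]'
python3 -m inch '[{"claw":-1,"travel":[0,0,-0.1],"turn":0},{"claw":-1,"travel":[0,0,-0.2],"turn":0},{"claw":-1,"travel":[0,0,-0.22],"turn":0},{"claw":-1,"travel":[0,0,-0.22],"turn":0}]'
python3 -c "
from h import *
p=get_state()['position'];print(totray(p))"
```

```text
clock: 12.05
position: [0.5025, -0.058, 0.119]
ee_rot: [-0.0, 0.742, 0.67, 0.0]
contact_force: [0.2, -0.5, -0.2]
width: -0.0002
gripper_force: 0.0
clock: 12.45
position: [0.5021, -0.059, 0.0746]
ee_rot: [-0.001, 0.743, 0.67, -0.001]
contact_force: [0.7, 0.1, 0.2]
width: -0.0
gripper_force: 0.0
[[ 0.00039654 -0.0904281 ]]
```

```bash

python3 -m inch '[{"claw":-1,"travel":[0,0,-0.008],"turn":0},{"claw":-1,"travel":[0,0,-0.014],"turn":0},{"claw":-1,"travel":[0,0,-0.014],"turn":0}]'
python3 -m inch '[{"claw":-1,"travel":[0,0,-0.005],"turn":0},{"claw":-1,"travel":[0,0,-0.005],"turn":0}]'
```

```text
clock: 12.75
position: [0.5029, -0.059, 0.0728]
ee_rot: [0.001, 0.743, 0.67, 0.0]
contact_force: [-0.6, 0.3, 0.4]
width: -0.0001
gripper_force: 0.0
clock: 12.95
position: [0.5026, -0.0589, 0.0714]
ee_rot: [0.0, 0.743, 0.67, 0.0]
contact_force: [-0.1, 0.2, 0.1]
width: -0.0002
gripper_force: 0.0
```

```bash

python3 -m inch '[{"claw":-1,"travel":[0,0,-0.005],"turn":0},{"claw":-1,"travel":[0,0,-0.005],"turn":0}]'
python3 -m inch '[{"claw":-1,"travel":[0,0,-0.005],"turn":0},{"claw":-1,"travel":[0,0,-0.005],"turn":0}]'
python3 -m inch '[{"claw":-1,"travel":[0,0,-0.005],"turn":0},{"claw":-1,"travel":[0,0,-0.005],"turn":0}]'
```

```text
clock: 13.15
position: [0.5024, -0.0588, 0.0702]
ee_rot: [-0.0, 0.743, 0.67, -0.0]
contact_force: [0.0, -0.6, 0.3]
width: 0.0001
gripper_force: 0.0
clock: 13.35
position: [0.5024, -0.0588, 0.0691]
ee_rot: [-0.0, 0.743, 0.67, -0.0]
contact_force: [-0.6, 0.5, 1.7]
width: 0.0001
gripper_force: 0.0
clock: 13.55
position: [0.5025, -0.0588, 0.069]
ee_rot: [0.0, 0.743, 0.67, 0.0]
contact_force: [-1.6, 0.4, 5.2]
width: -0.0005
gripper_force: 3.1
```

Contact comes at tip height 0.050 m, which is the shut level, and the lid is solid there. I'll lift off, clear the view and verify with the cameras.

```bash

python3 -m inch '[{"claw":-1,"travel":[0,0,0.1],"turn":0},{"claw":-1,"travel":[0,0,0.3],"turn":0},{"claw":-1,"travel":[0,0,0.55],"turn":0},{"claw":-1,"travel":[0,0,0.8],"turn":0},{"claw":-1,"travel":[0,0,0.9],"turn":0}]'
python3 -m inch '[{"claw":-1,"travel":[0,-0.25,0.05],"turn":0},{"claw":-1,"travel":[0,-0.5,0.05],"turn":0},{"claw":-1,"travel":[0,-0.75,0.05],"turn":0},{"claw":-1,"travel":[0,-1,0.05],"turn":0},{"claw":-1,"travel":[0,-1,0.05],"turn":0}]'
python3 - <<'E'
from h import *
np.set_printoptions(precision=3,suppress=True)
im=imaging.get_image('side').copy();cv2.imwrite('pics/end.png',im[:,:,::-1]);k=cam('side')
old=cv2.imread('pics/side0.png')[:,:,::-1]
W=lambda pts,z:np.c_[toworld(pts),np.full(len(pts),z)]
def line(x,ys,z):
    uv=proj(k,W([[x,y] for y in ys],z)).round().astype(int);return im[uv[:,1],uv[:,0]]
ys=np.arange(-.16,.12,.008)
for x in(-.06,0.06): print(x,[(int(y*1000),int(v.mean()),int(v[0])-int(v[1])) for y,v in zip(ys,line(x,ys,.05))])
# dark blobs on the table, straight down
poly=proj(k,W([[-.08,-.06],[.08,-.06],[.08,.125],[-.08,.125]],.046)).astype(np.int32)
m=np.zeros(im.shape[:2],np.uint8);cv2.fillPoly(m,[poly],1)
d=((im.max(2)<70)&(m>0)).astype(np.uint8)
n,_,st,c=cv2.connectedComponentsWithStats(d)
for i in range(1,n):
    if st[i,4]>15: print('dark',st[i],totray(cast(k,c[i],.055)))
# changes at the bystanders, by image difference
df=np.abs(im.astype(int)-old).max(2)
for nm,(u,v,w,h) in dict(tin=(292,158,28,16),bottle=(274,132,16,30),spool=(330,152,22,26),brush=(180,255,48,55)).items(): print(nm,np.mean(df[v:v+h,u:u+w]>40))
E
```

```text
clock: 14.05
position: [0.5046, -0.0593, 0.2534]
ee_rot: [0.004, 0.743, 0.67, 0.002]
contact_force: [0.9, -0.3, 0.1]
width: -0.0004
gripper_force: 0.0
clock: 14.55
position: [0.5024, -0.2651, 0.2577]
ee_rot: [0.001, 0.744, 0.668, -0.001]
contact_force: [1.0, 1.2, 0.2]
width: 0.0004
gripper_force: 0.0
-0.06 [(-160, 49, -7), (-152, 50, -6), (-144, 100, 3), (-135, 141, 3), (-127, 184, 6), (-119, 166, 8), (-111, 166, 10), (-103, 167, 8), (-95, 167, 9), (-87, 168, 10), (-79, 167, 9), (-71, 166, 9), (-63, 136, 7), (-55, 135, 2), (-47, 135, 2), (-39, 135, 2), (-31, 136, 2), (-23, 136, 2), (-15, 136, 2), (-7, 137, 2), (0, 138, 1), (8, 148, 1), (16, 217, 1), (24, 217, 1), (32, 216, 1), (40, 217, 1), (48, 216, 1), (56, 217, 1), (64, 216, 1), (72, 217, 1), (80, 216, 2), (88, 216, 1), (96, 215, 1), (104, 216, 1), (112, 215, 2)]
0.06 [(-160, 61, -3), (-152, 61, -4), (-144, 91, -2), (-135, 236, 6), (-127, 255, 0), (-119, 254, 1), (-111, 253, 3), (-103, 253, 3), (-95, 253, 3), (-87, 253, 4), (-79, 252, 5), (-71, 253, 4), (-63, 225, 8), (-55, 218, 1), (-47, 218, 1), (-39, 218, 1), (-31, 218, 2), (-23, 217, 1), (-15, 217, 1), (-7, 217, 1), (0, 218, 1), (8, 217, 0), (16, 218, 1), (24, 218, 1), (32, 218, 1), (40, 218, 1), (48, 217, 1), (56, 218, 1), (64, 218, 1), (72, 218, 1), (80, 218, 1), (88, 217, 1), (96, 218, 1), (104, 218, 0), (112, 218, 1)]
tin 0.29464285714285715
bottle 0.20208333333333334
spool 0.0017482517482517483
brush 0.0
```

The lid spans exactly y = -138 to -64 mm at shut height, and the table lanes are clear. I still need to confirm the wax, tin and bottle numerically.

```bash
python3 - <<'E'
from h import *
np.set_printoptions(precision=3,suppress=True)
f=lambda n:cv2.imread(f'pics/{n}.png')
k=cam('side')
def blob(im,m,roi,nm):
    u,v,w,h=roi;q=np.zeros(m.shape,np.uint8);q[v:v+h,u:u+w]=m[v:v+h,u:u+w]
    n,_,st,c=cv2.connectedComponentsWithStats(q)
    for i in range(1,n):
        if st[i,4]>12: print(nm,st[i],c[i])
W=lambda pts,z:np.c_[toworld(pts),np.full(len(pts),z)]
poly=proj(k,W([[-.075,-.055],[.075,-.055],[.075,.12],[-.075,.12]],.046)).astype(np.int32);pm=np.zeros((420,560),np.uint8);cv2.fillPoly(pm,[poly],1)
for n in('side0','end'):
    im=f(n);h=cv2.cvtColor(im,cv2.COLOR_BGR2HSV);g=im.max(2)
    blob(im,(h[...,0]>20)&(h[...,0]<35)&(h[...,1]>130),(285,150,45,30),n+' yellow tin')
    blob(im,(h[...,0]<15)&(h[...,1]>120)&(g>60),(268,125,30,40),n+' bottle brown')
    blob(im,(g<100)&(pm>0),(0,0,560,420),n+' dark')
    blob(im,(h[...,1]>30)&(g>110)&(pm>0),(0,0,560,420),n+' cream')
E
```

```text
side0 yellow tin [295 160  21  12 167] [305.563 165.204]
side0 bottle brown [276 144  12  12  68] [282.265 147.515]
side0 dark [248 207  24  24 238] [258.958 219.16 ]
side0 dark [271 220  12  10  76] [276.487 224.395]
side0 dark [283 220  20  17 140] [292.736 227.314]
side0 cream [277 212  15  13 105] [284.81  217.276]
end yellow tin [295 160  21  12 195] [305.072 165.887]
end bottle brown [277 144  11  12  64] [282.516 147.562]
end dark [272 220  11  10  73] [276.603 224.329]
end cream [277 212  15  13 107] [284.785 217.131]
```

```bash
python3 -c "
from rig import ticket
print(ticket.sign_off())"
```

```text
the job is handed in; nothing more can be done
None
```

I swept all five heel pieces off the table's open edge into the trough, shut the lid fully (seen by camera and felt by touch), left the wax stick where it lay and the tin, bottle, spool and brush undisturbed, and handed the job in at about 14.6 s.

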